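Gauge the pack slot of the drop box

TASK

Two drop boxes stand on the pharmacy counter, and we need to know that the one with the wide slot still takes a pack. Take the slim gap gauge out of the wooden rack, keep hold of it while you slide its blade down into the wide slot until its shoulder plate sits flat on the lid, then let go and leave it standing there. Leave the thick gauge in the rack.

Things in the scene. Friction and masses are not known exactly. Their poses are not given: they have to be found in the camera images.
- slim_gauge_grip (a point): Slim gauge (loose, 0.16 kg): black grip block 44 (x) x 24 (y) x 50 high, on a steel shoulder plate 120 x 44 x 8, over a steel blade 60 (x) x 12 (y), 60 long, all mm. Point: in the block, 20 below its top, 38 above the shoulder's underside, 98 above the tip; z up. Its shoulder rests on a rack's two bars (tops at 70), blade hanging between: lift over 75 to clear. Grasp from above, closing along y.
- thick_gauge_grip (a point): Thick gauge, left alone: as the slim one in shape, material and heights, but blade 40 mm, grip block 44 mm and shoulder plate 64 mm along y; it fits neither slot. In the same wooden rack (fixed, 300 mm along y, 116 mm along x), about 150 mm to the left or right of the slim one. Its top is 128 mm above the counter. Point 20 mm below its top.
- pack_slot (a point): Centre of the wide slot, level with the lid's upper side, of a fixed white drop box with metal lid, 170 (x) x 110 (y) x 110 mm high. The slot, 84 mm along x by 30 mm along y, goes through the 6 mm lid into the hollow, empty box (over 95 mm deep). Axes: x along the slot, z up. It stands left or right of the other box.
- slip_slot (a point): Centre of the narrow slot (84 mm along x, 7 mm along y), level with the lid's upper side, of the other drop box, otherwise the same as the first. The slim gauge's blade jams on it; not to be used.
Mind the look-alikes: they are no part of the job. Leave any blue look-alike of the part that bears slim_gauge_grip alone.

How it is judged:
By the outcome, as a careful person would: the job done as asked, in the order asked, and still so for the second after the job is handed in, with the robot touching nothing.
It also fails if it takes over 35 s, if anything falls off the work surface, if the arm or the gripper's body presses on something with over 40 N, if the wrist force passes 120 N, or if a joint passes its speed limit or range.

ROBOT

A 7-joint arm with a two-finger parallel gripper is mounted at the origin on the work surface. World frame = base frame: x ahead of the robot, y to its left, z up, the work surface at z = 0. Lengths are in m, angles in rad, forces in N, time in s.
With the tool pointing down it reaches from about 0.4 to 0.875 m from the base axis. Payload 4.4 kg.
Tool frame: the origin (TCP) lies on the centre line of the jaws, within the pads' length; the fingertips stand 25 mm ahead of it and the grasp point (between the pads) lies 6 mm ahead of it; x points along the fingers, z is the direction in which the jaws open and shut, and the axes are right-handed (so a half turn about x gives the same grasp; the last joint's range is limited). The gripper opens to 85 mm and grips with 20 to 120 N. Pads are 22 mm wide; open, the fingers measure 114 mm over their backs; the gripper's body (76 mm by 85 mm) begins 54 mm behind the grasp point. The pads swing forward as they close: fully open they stand 13 mm farther back than shut.
Start: joints at [-1.278, 0.628, 0.038, 1.517, -0.027, 0.996, -0.02], TCP at [0.228, 0.609, 0.256] pointing down, gripper open.
Joint ranges: [-3.06, 3.06], [-0.37, 2.12], [-1.25, 1.32], [0.18, 2.47], [-1.1, 4.24], [0.23, 1.98], [-2.94, 2.94]. Speed limits (rad/s): [2.57, 2.57, 3.14, 3.14, 3.14, 3.14, 3.14].

INTERFACE

Orientations are given as a rotation vector (axis times angle).
In Python, from station import telemetry, viewer, hand_in gives the robot as it stands.
- The arm moves only by the tool servo_tool, never from a script. Its argument "steps" is a list that holds one entry, the list of rows, each a list of 7 numbers: the shift along the tool's x, y, z in cm, then the turn, a rotation vector about the tool's x, y, z in degrees, then the gripper's target within -1 to 1 (shut at 1, half-way at 0, fully open at -1). In form: [[[x, y, z, wx, wy, wz, fingers], ...]]. A call has 1 to 8 rows; each row is the pose to reach, as a shift and turn from the pose commanded when the call began, along the tool's axes at that moment; what a row does not reach only later rows make up. A row lasts 1/8 s, in which the tool goes at most 62.5 mm and 10.7 degrees, less where a joint would pass 70% of its speed; a pose out of reach is approached as far as the arm can. A call with a gripper value outside its range is refused whole. The fingers move at their own pace and stop on an object; "newtons" is the grip in N (left out, the last holds). Time passes only in rows, so rows that repeat a pose let the fingers close. It gives the time, the measured TCP pose, the force and the opening at its end, in the units of the state.
- telemetry.observe(): the state, without advancing time (a new reading comes with each control period).
- viewer.get_image(name): name is "scene" or "top" or "wrist"; returns the picture (384x512x3 uint8, red, green, blue); there is no depth.
- viewer.camera_info(name): a dict with "fx", "fy", "cx", "cy" (pixels), "rvec" (rotation vector, rad) and "tvec" (3), from world to camera coordinates, as OpenCV has them. Camera axes: x right, y down, z forward; pixel columns grow to the right and rows downward; lengths in m; the calibration is good to about 2 mm. A picture is of the moment at which its call begins: read the wrist's pose just before it. camera_info takes no time and is no camera call; for the wrist camera it gives the pose at the moment of the call.
- hand_in(): hands the job in, once; it reports no verdict.
The state is a dict: "t": time; "joints": joint angles; "joint_velocities": joint speeds; "tau": joint torques, N m; "tcp_pos": TCP position; "orientation": TCP orientation; "contact_force": force on the tool from outside, world axes, zero at the start; "moment": the same for the moment, N m; "opening": finger opening in m.
Only numpy, scipy, OpenCV 4.12 (cv2) and the standard library are available. Lean on these libraries where they do the work, as an engineer would, in place of code of your own. Each camera call takes 0.05 s, during which the arm holds its last target.

## Working session

There is one attempt and no reset: what is moved stays moved. The work goes in short steps, Python scripts to look and compute and a tool call to move; the robot and the scene stay as the last step left them, time stands still between calls to the robot, and variables do not carry over. Pictures are saved under pics/ and viewed, and the job is handed in when it is done.

Besides the shell and the picture viewer there is one more tool, called after "Request:" as name(argument=value, ...) on one line, values as JSON. servo_tool: Moves the arm, as the interface text tells. Its arguments: {"type":"object","properties":{"steps":{"type":"array"},"newtons":{"type":"number"}},"required":["steps"]}

```bash
mkdir -p pics; ls; python3 - <<'E'
from station import telemetry, viewer
import cv2
s=telemetry.observe();print({k:s[k] for k in('t','tcp_pos','orientation','opening','joints')})
for n in('scene','top'):
    im=viewer.get_image(n);cv2.imwrite(f'pics/{n}0.png',im[...,::-1]);print(n,viewer.camera_info(n))
E
```

```text
pics
{'t': 0.0, 'tcp_pos': array([0.22802588, 0.60806576, 0.25540478]), 'orientation': array([-0.94204543,  1.35943994,  0.94024737]), 'opening': 0.08527254762266458, 'joints': array([-1.2777771 ,  0.62931262,  0.03844497,  1.51838687, -0.02701056,
        0.99629787, -0.02000613])}
scene {'fx': 489.59149175222353, 'fy': 489.59149175222353, 'cx': 259.68054354451857, 'cy': 193.7094745236158, 'rvec': array([ 1.81260639,  1.62469564, -0.71420949]), 'tvec': array([-0.02427632, -0.19306961,  1.70825404])}
top {'fx': 468.23247220800965, 'fy': 468.23247220800965, 'cx': 265.8149227058788, 'cy': 187.2821682062796, 'rvec': array([ 2.20296149, -2.14097324,  0.13493627]), 'tvec': array([-0.04284466,  0.42204624,  1.30969887])}
```

View pics/scene0.png

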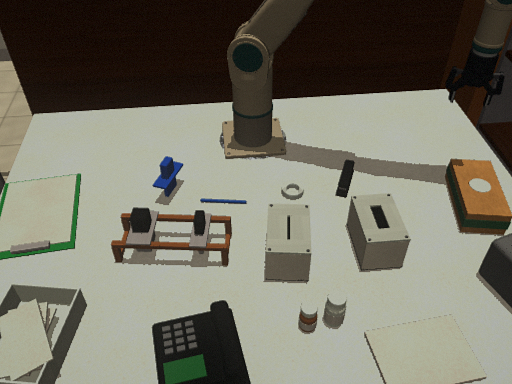

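View pics/top0.png

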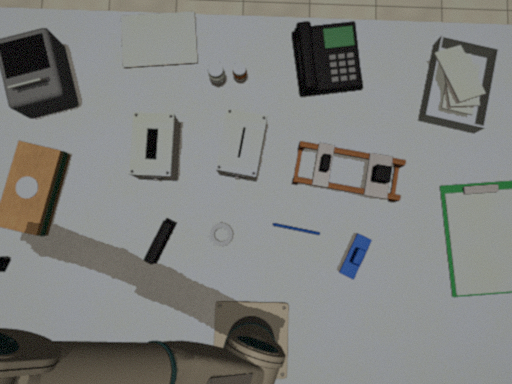

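Candidates for the slim gauge: the steel/black one at top pixel (324,163), the thick one at (381,173) and the blue look-alike at (356,256). I choose (324,163) because it has the thin black block and narrow plate. The wide slot is at (152,144), and the narrow one, at (241,143), is to be avoided. Next are close crops and a measurement.

```bash
cat > h.py <<'E'
import numpy as np, cv2
from scipy.spatial.transform import Rotation as R
def ray(ci,uv,z):
    Rm=R.from_rotvec(ci['rvec']).as_matrix();C=-Rm.T@ci['tvec']
    d=Rm.T@np.array([(uv[0]-ci['cx'])/ci['fx'],(uv[1]-ci['cy'])/ci['fy'],1.])
    return C+d*(z-C[2])/d[2]
def proj(ci,P):
    return cv2.projectPoints(np.float64(P).reshape(-1,3),np.float64(ci['rvec']),np.float64(ci['tvec']),np.array([[ci['fx'],0,ci['cx']],[0,ci['fy'],ci['cy']],[0,0,1.]]),None)[0].reshape(-1,2)
def blobs(im,box,thr,ci,z,minA=15,lo=False):
    x0,y0,x1,y1=box;c=im[y0:y1,x0:x1].max(2)
    c=cv2.resize(c,None,fx=4,fy=4,interpolation=cv2.INTER_CUBIC)
    m=((c>thr) if lo else (c<thr)).astype(np.uint8)
    for k in cv2.findContours(m,cv2.RETR_LIST,cv2.CHAIN_APPROX_NONE)[0]:
        if cv2.contourArea(k)<minA*16: continue
        r=cv2.minAreaRect(k);p=(cv2.boxPoints(r)+.5)/4-.5+[x0,y0]
        q=np.array([ray(ci,a,z) for a in p])[:,:2]
        e=[q[1]-q[0],q[2]-q[1]];L=[np.linalg.norm(a) for a in e];l=e[int(L[1]>L[0])]
        print('px',p.mean(0).round(1),'xy',q.mean(0).round(4),'size mm',(np.array(L)*1e3).round(1),'long-axis deg',round((np.degrees(np.arctan2(l[1],l[0]))+90)%180-90,1))
E
python3 - <<'E'
from h import *
from station import viewer
ci=viewer.camera_info('top')
im=cv2.imread('pics/top0.png')
for t in(40,60): 
  print(t);print('slim');blobs(im,(312,140,340,190),t,ci,.128)
  print('thick');blobs(im,(362,145,398,200),t,ci,.128)
  print('pack');blobs(im,(138,120,168,168),t,ci,.11)
print('lid');
for t in(150,): blobs(im,(122,105,178,176),t,ci,.11,200,True)
a=cv2.resize(im[130:210,285:415],None,fx=5,fy=5,interpolation=cv2.INTER_CUBIC);cv2.imwrite('pics/c1.png',a)
a=cv2.resize(im[100:190,115:275],None,fx=5,fy=5,interpolation=cv2.INTER_CUBIC);cv2.imwrite('pics/c2.png',a)
E
```

```text
40
slim
px [324.5 162.6] xy [ 0.4818 -0.1827] size mm [45.1 22.6] long-axis deg -9.1
thick
px [380.8 173.6] xy [ 0.4568 -0.332 ] size mm [45.3 47.2] long-axis deg 83.2
pack
px [151.3 143.4] xy [0.5229 0.2801] size mm [77.6 23.9] long-axis deg -0.5
60
slim
px [324.6 162.6] xy [ 0.4819 -0.1829] size mm [47.  24.3] long-axis deg -8.5
thick
px [380.8 173.7] xy [ 0.4568 -0.3321] size mm [47.1 49.2] long-axis deg 83.3
pack
px [151.3 143.4] xy [0.5228 0.2802] size mm [79.4 25.6] long-axis deg -0.6
lid
px [155.4 144. ] xy [0.5219 0.2692] size mm [145.7  83.3] long-axis deg -0.2
px [129.1 134.9] xy [0.5444 0.3406] size mm [132.4  40.3] long-axis deg 3.5
```

View pics/c1.png

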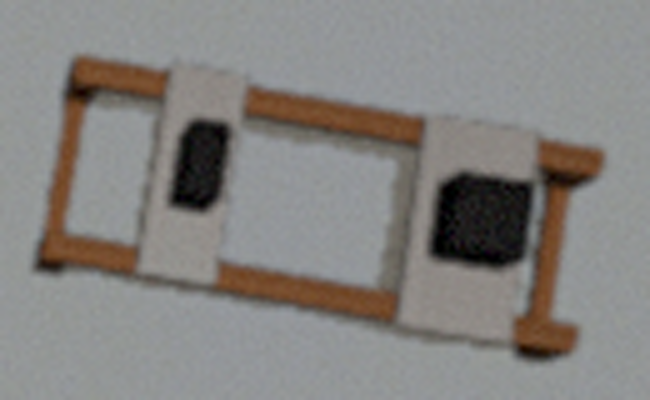

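View pics/c2.png

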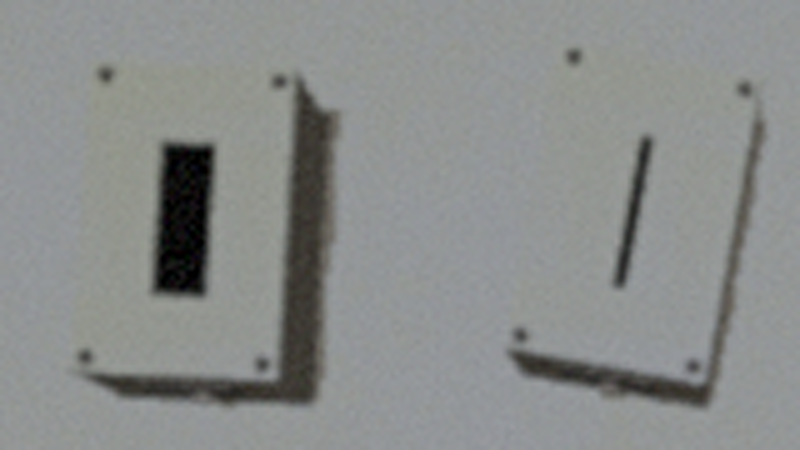

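Crops show the slim gauge (crop 1: thin block near 200,165) as distinct from the thick one (480,220). The wide slot is in the left box (crop 2: 185,220) and the narrow one in the right box. Sizes match to within a few mm, although the dark slot reads small. Next I work out the approach.

```bash
cat >> h.py <<'E'
def row(s,P,yaw,flip=None):
    Rm=R.from_rotvec(s['orientation']).as_matrix()
    y=np.radians(yaw);best=None
    for f in (1,-1):
        z=f*np.array([-np.sin(y),np.cos(y),0]);x=np.array([0,0,-1.]);T=np.c_[x,np.cross(z,x),z]
        w=R.from_matrix(Rm.T@T).as_rotvec(degrees=True)
        if best is None or np.linalg.norm(w)<np.linalg.norm(best): best=w
    d=Rm.T@(np.array(P)-s['tcp_pos'])*100
    return d.round(2),best.round(2)
E
python3 - <<'E'
from h import *
from station import telemetry,viewer
s=telemetry.observe();Rm=R.from_rotvec(s['orientation']).as_matrix();print(Rm.round(3))
ci=viewer.camera_info('top');print('topcam',-R.from_rotvec(ci['rvec']).as_matrix().T@ci['tvec'])
ci=viewer.camera_info('wrist');W=R.from_rotvec(ci['rvec']).as_matrix();print('wcam',-W.T@ci['tvec'],W[2],ci['fx'])
print(row(s,(.45,.28,.30),-9),row(s,(.482,-.183,.26),-9))
print(row(s,(.48,.05,.30),-9))
E
```

```text
[[-0.001 -0.936  0.351]
 [-0.002  0.351  0.936]
 [-1.    -0.    -0.002]]
topcam [ 0.27751106 -0.01305924  1.34836452]
wcam [0.15777239 0.63375011 0.3734291 ] [ 0.2756802  -0.10546436 -0.95544633] 296.5248502604032
(array([ -4.41, -32.3 , -22.94]), array([-1.156e+01, -1.000e-01, -1.000e-02])) (array([ -0.33, -51.56, -65.16]), array([-1.156e+01, -1.000e-01, -1.000e-02]))
(array([ -4.37, -43.19, -43.42]), array([-1.156e+01, -1.000e-01, -1.000e-02]))
```

Request:
servo_tool(steps=[[[-1,-8,-6,-3,0,0,-1],[-3,-12,-9,-6,0,0,-1],[-4.4,-17,-12,-9,0,0,-1],[-4.4,-22,-16,-11.5,0,0,-1],[-4.4,-27,-19,-11.5,0,0,-1],[-4.4,-30,-22.9,-11.5,0,0,-1],[-4.4,-30,-22.9,-11.5,0,0,-1],[-4.4,-30,-22.9,-11.5,0,0,-1]]])

```text
t: 1.1
tcp_pos: [0.4287, 0.2886, 0.3002]
orientation: [-1.09, 1.281, 1.091]
contact_force: [-0.3, 1.3, 0.3]
opening: 0.0854
```

```bash
cat > look.py <<'E'
import sys
from h import *
from station import telemetry,viewer
s=telemetry.observe();ci=viewer.camera_info('wrist');im=viewer.get_image('wrist')[...,::-1].copy()
n=sys.argv[1];cv2.imwrite(f'pics/{n}.png',im)
import pickle;pickle.dump((s,ci,im),open(f'pics/{n}.pkl','wb'))
print(s['t'],s['tcp_pos'].round(4),R.from_rotvec(s['orientation']).as_matrix()[:,2].round(3),s['opening'],np.round(s['contact_force'],1))
E
python3 look.py w1
```

```text
1.1 [0.4287 0.2886 0.3002] [0.159 0.987 0.   ] 0.08544674425222668 [-0.3  1.3  0.3]
```

View pics/w1.png

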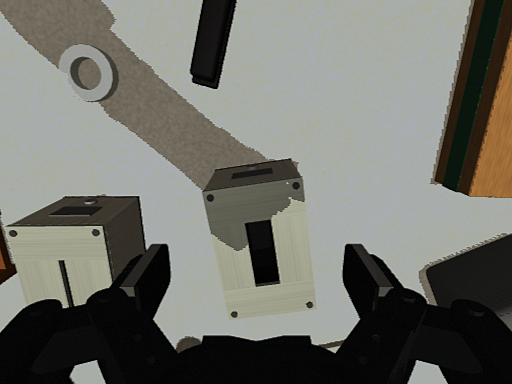

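The wrist picture shows the wide slot whole at about (262,253), with lid screws at (209,198), (296,186), (234,314) and (309,305). I measure the slot on z=0.110.

```bash
python3 - <<'E'
from h import *
import pickle
s,ci,im=pickle.load(open('pics/w1.pkl','rb'))
for t in(60,75,90,105): print(t);blobs(im,(230,205,292,298),t,ci,.11,150)
q=np.array([ray(ci,p,.11)[:2] for p in[(209.5,198),(296,186),(234,314),(309.5,305)]]);print(q.round(4),q.mean(0).round(4))
d=q[2]-q[0];d2=q[3]-q[1];print(np.degrees(np.arctan2(d[1],d[0])),np.degrees(np.arctan2(d2[1],d2[0])))
a=cv2.resize(im[205:298,225:295],None,fx=6,fy=6,interpolation=cv2.INTER_CUBIC);cv2.imwrite('pics/c3.png',np.clip(a.astype(int)*2,0,255).astype(np.uint8))
print(row(s,(.482,-.183,.26),-9), row(s,(.40,-.183,.26),-9))
E
```

```text
60
px [261.8 252.7] xy [0.5242 0.2791] size mm [29.5 84. ] long-axis deg -0.5
75
px [261.8 252.7] xy [0.5241 0.2791] size mm [30.  84.4] long-axis deg -0.5
90
px [262.7 244.3] xy [0.5146 0.2812] size mm [107.7  46.6] long-axis deg -16.1
105
px [259.1 245.5] xy [0.5154 0.2771] size mm [104.7  65. ] long-axis deg -10.7
[[0.4475 0.2328]
 [0.4489 0.328 ]
 [0.6015 0.2318]
 [0.6032 0.3261]] [0.5253 0.2797]
-0.37724023964550685 -0.6876947528175479
(array([  4.  , -12.76, -45.72]), array([-0.14,  0.01, -0.03])) (array([  4.01,  -4.66, -47.02]), array([-0.14,  0.01, -0.03]))
```

View pics/c3.png

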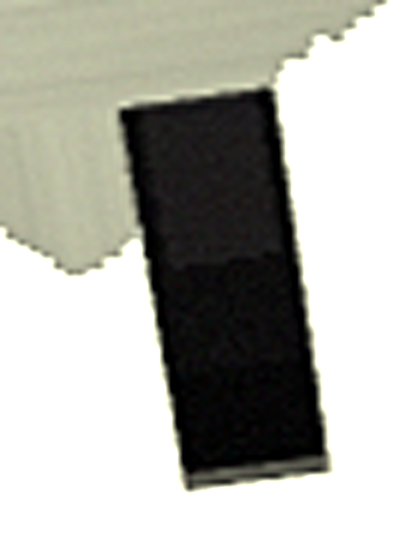

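Slot: (0.5245, 0.279), yaw −0.5°, measured 84×30 mm as specified. Now to the gauge.

Request:
servo_tool(steps=[[[0,-2,-6,0,0,0,-1],[0,-4,-12,0,0,0,-1],[0,-6,-18,0,0,0,-1],[0,-8,-24,0,0,0,-1],[0,-8,-30,0,0,0,-1],[1,-8,-36,0,0,0,-1],[2,-8,-42,0,0,0,-1],[2,-8,-46.5,0,0,0,-1]]])

```text
t: 2.15
tcp_pos: [0.4345, -0.1833, 0.2796]
orientation: [-1.093, 1.279, 1.094]
contact_force: [0.7, 0.5, -0.3]
opening: 0.0854
```

```bash
python3 look.py w2
```

```text
2.15 [ 0.4345 -0.1833  0.2796] [0.155 0.988 0.   ] 0.08542999781755489 [ 0.7  0.5 -0.3]
```

View pics/w2.png

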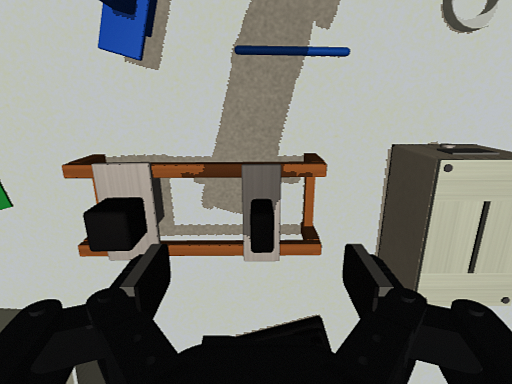

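The slim gauge's block is at (262,225) and its steel plate spans (240–282, 163–261). I measure block and plate.

```bash
python3 - <<'E'
from h import *
import pickle
s,ci,im=pickle.load(open('pics/w2.pkl','rb'))
print('cam',-R.from_rotvec(ci['rvec']).as_matrix().T@ci['tvec'])
for t in(40,): blobs(im,(235,185,292,260),t,ci,.128,150)
a=cv2.resize(im[155:270,225:300],None,fx=5,fy=5,interpolation=cv2.INTER_CUBIC);cv2.imwrite('pics/c4.png',np.clip(a.astype(int)*3,0,255).astype(np.uint8))
E
```

```text
cam [ 0.36046758 -0.17258167  0.3976058 ]
px [261.6 225.4] xy [ 0.4785 -0.1856] size mm [22.5 57.2] long-axis deg -8.0
```

View pics/c4.png

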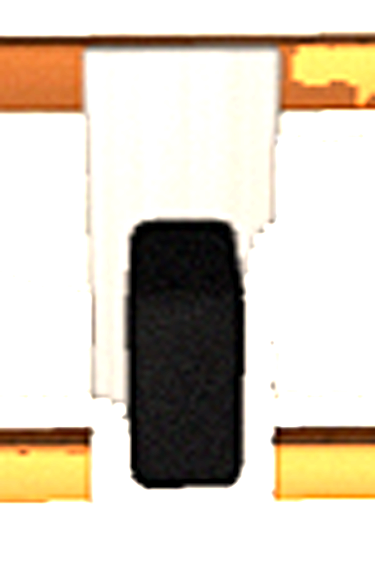

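```bash
python3 - <<'E'
from h import *
import pickle
s,ci,im=pickle.load(open('pics/w2.pkl','rb'))
for p in[(262.3,213),(262.3,252.2),(262.3,232.6),(251,232.6),(273.8,232.6)]: print(ray(ci,p,.128).round(4))
print(row(s,(.483,-.1855,.12),-8.5),row(s,(.483,-.1855,.28),-8.5))
E
```

```text
[ 0.4648 -0.1829  0.128 ]
[ 0.5069 -0.1893  0.128 ]
[ 0.4854 -0.186   0.128 ]
[ 0.4837 -0.1971  0.128 ]
[ 0.4872 -0.1747  0.128 ]
(array([15.96, -4.84,  0.52]), array([-0.44,  0.03, -0.06])) (array([-0.04, -4.82,  0.53]), array([-0.44,  0.03, -0.06]))
```

Request:
servo_tool(steps=[[[0,-3,0.5,-0.4,0,0,-1],[4,-5,0.5,-0.4,0,0,-1],[9,-5,0.5,-0.4,0,0,-1],[13,-5,0.5,-0.4,0,0,-1],[15.5,-5,0.5,-0.4,0,0,-1],[16.5,-5,0.5,-0.4,0,0,-1],[16.5,-5,0.5,-0.4,0,0,-1],[16.5,-5,0.5,-0.4,0,0,-1]]])

```text
t: 3.2
tcp_pos: [0.4857, -0.1856, 0.1163]
orientation: [-1.099, 1.275, 1.096]
contact_force: [0.8, -0.5, 1.1]
opening: 0.0853
```

```bash
python3 look.py w3
```

```text
3.2 [ 0.4857 -0.1856  0.1163] [ 0.15   0.989 -0.   ] 0.0852809023914481 [ 0.8 -0.5  1.1]
```

View pics/w3.png

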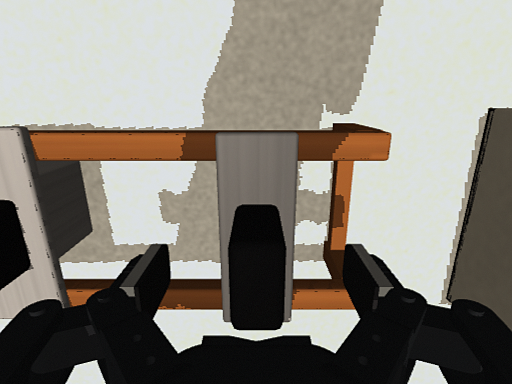

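The block stands between the open pads, centred at about (257,265). Closing now.

Request:
servo_tool(steps=[[[0.2,0,0,0,0,0,-0.3],[0.2,0,0,0,0,0,0.2],[0.2,0,0,0,0,0,0.5],[0.2,0,0,0,0,0,1],[0.2,0,0,0,0,0,1],[0.2,0,0,0,0,0,1],[0.2,0,0,0,0,0,1],[0.2,0,0,0,0,0,1]]], newtons=60)

```text
t: 4.25
tcp_pos: [0.4847, -0.1859, 0.1135]
orientation: [-1.097, 1.277, 1.097]
contact_force: [-2.1, 0.1, 4.5]
opening: 0.0233
```

Request:
servo_tool(steps=[[[-2,0,0,0,0,0,1],[-4.5,0,0,0,0,0,1],[-7.5,0,0,0,0,0,1],[-10.5,0,0,0,0,0,1],[-13.5,0,0,0,0,0,1],[-16.5,0,0,0,0,0,1],[-18.5,0,0,0,0,0,1],[-18.5,0,0,0,0,0,1]]])

```text
t: 5.25
tcp_pos: [0.4853, -0.1861, 0.299]
orientation: [-1.099, 1.276, 1.095]
contact_force: [0.2, -0.4, -2.2]
opening: 0.0236
```

```bash
python3 look.py w4; python3 - <<'E'
from h import *
from station import telemetry
s=telemetry.observe();print(row(s,(.5245,.279,s['tcp_pos'][2]),-.5))
E
```

```text
5.25 [ 0.4853 -0.1861  0.299 ] [ 0.15   0.989 -0.   ] 0.02363251281328155 [ 0.2 -0.4 -2.2]
(array([ 0.  ,  3.03, 46.55]), array([-8.15,  0.  , -0.  ]))
```

View pics/w4.png

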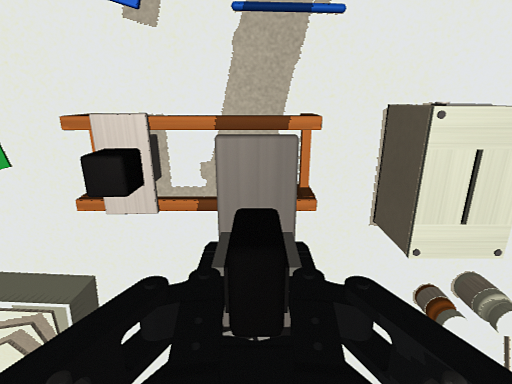

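The gauge is lifted, its plate square at (217–297, 135) to the fingers, with the thick gauge still in the rack at (115,170). Carrying it across now.

Request:
servo_tool(steps=[[[0,0,4,0,0,0,1],[0,0,9.5,-1,0,0,1],[0,0,15.5,-2,0,0,1],[0,0.5,21.5,-4,0,0,1],[0,1,27.5,-5,0,0,1],[0,1.5,33.5,-6,0,0,1],[0,2.5,39.5,-7,0,0,1],[0,3,43,-8,0,0,1]]])

```text
t: 6.3
tcp_pos: [0.518, 0.2476, 0.2961]
orientation: [-1.203, 1.215, 1.207]
contact_force: [0.2, 0.1, -1.2]
opening: 0.0232
```

Request:
servo_tool(steps=[[[0,0,2,-0.1,0,0,1],[0,0,3.5,-0.1,0,0,1],[0,0,3.5,-0.1,0,0,1]]])

```text
t: 6.68
tcp_pos: [0.5201, 0.2786, 0.2978]
orientation: [-1.202, 1.215, 1.202]
contact_force: [0.1, 0.1, -1.3]
opening: 0.0232
```

```bash
python3 look.py w5; python3 - <<'E'
from h import *
from station import telemetry
import pickle
s=telemetry.observe();print(row(s,(.5245,.279,s['tcp_pos'][2]),-.5))
s,ci,im=pickle.load(open('pics/w4.pkl','rb'))
z=s['tcp_pos'][2]-.036
for u in(217,297):
  p=ray(ci,(u,135),z);print((R.from_rotvec(s['orientation']).as_matrix().T@(p-s['tcp_pos'])).round(4))
E
```

```text
6.675 [0.5201 0.2786 0.2978] [ 0.01   1.    -0.001] 0.023237843819488437 [ 0.1  0.1 -1.3]
(array([-0.  , -0.41,  0.16]), array([-0.13, -0.07, -0.02]))
[ 0.0359  0.0579 -0.0211]
[0.0359 0.0578 0.0199]
```

View pics/w5.png

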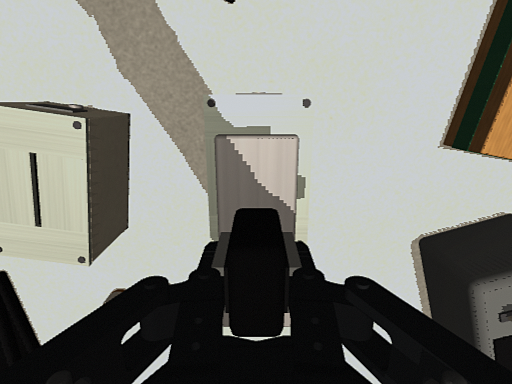

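Above the wide box, lid screws (211,102) and (306,102) lie symmetric about the plate. The gauge centre sits 2 mm ahead of the TCP, so I shift 2.5 mm. Lowering to above the lid.

Request:
servo_tool(steps=[[[1,-0.25,0.1,-0.1,0,0,1],[3,-0.25,0.1,-0.1,0,0,1],[5,-0.25,0.1,-0.1,0,0,1],[6.5,-0.25,0.1,-0.1,0,0,1],[7.2,-0.25,0.1,-0.1,0,0,1],[7.2,-0.25,0.1,-0.1,0,0,1]]])

```text
t: 7.48
tcp_pos: [0.5227, 0.2794, 0.226]
orientation: [-1.203, 1.214, 1.203]
contact_force: [-0.3, -0.6, -1.0]
opening: 0.0233
```

```bash
python3 look.py w6; python3 - <<'E'
from station import viewer
import cv2
a=viewer.get_image('scene')[130:300,240:440,::-1];cv2.imwrite('pics/s6.png',cv2.resize(a,None,fx=3.5,fy=3.5,interpolation=cv2.INTER_CUBIC))
E
```

```text
7.475 [0.5227 0.2794 0.226 ] [ 0.008  1.    -0.   ] 0.02329067748565098 [-0.3 -0.6 -1. ]
```

View pics/s6.png

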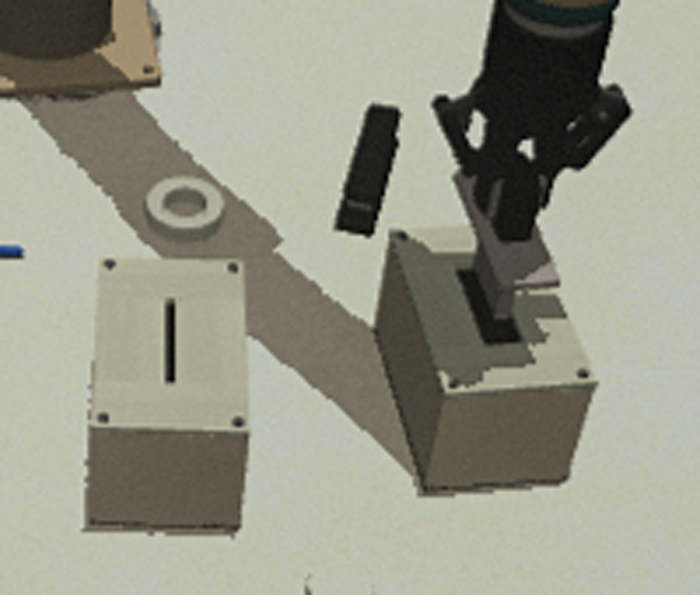

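The blade stands just over the wide slot at about (495,310) in the crop. Lowering in gently.

Request:
servo_tool(steps=[[[0.8,0,0,0,0,0,1],[1.6,0,0,0,0,0,1],[2.4,0,0,0,0,0,1],[3.2,0,0,0,0,0,1],[3.2,0,0,0,0,0,1]]])

```text
t: 8.2
tcp_pos: [0.5221, 0.2795, 0.1934]
orientation: [-1.203, 1.215, 1.204]
contact_force: [-0.6, 0.3, -1.5]
opening: 0.0234
```

Request:
servo_tool(steps=[[[0.9,0,0,0,0,0,1],[1.8,0,0,0,0,0,1],[2.7,0,0,0,0,0,1],[3.3,0,0,0,0,0,1],[3.7,0,0,0,0,0,1],[3.7,0,0,0,0,0,1]]])

```text
t: 8.95
tcp_pos: [0.5225, 0.2797, 0.157]
orientation: [-1.203, 1.213, 1.203]
contact_force: [0.1, -0.3, -1.2]
opening: 0.0233
```

Request:
servo_tool(steps=[[[0.1,0,0,0,0,0,1],[0.2,0,0,0,0,0,1],[0.2,0,0,0,0,0,1]]])

```text
t: 9.32
tcp_pos: [0.5227, 0.2797, 0.1554]
orientation: [-1.203, 1.213, 1.203]
contact_force: [-0.8, -0.2, -1.5]
opening: 0.0233
```

Request:
servo_tool(steps=[[[0.1,0,0,0,0,0,1],[0.2,0,0,0,0,0,1],[0.2,0,0,0,0,0,1]]])

```text
t: 9.7
tcp_pos: [0.5227, 0.2798, 0.1535]
orientation: [-1.203, 1.213, 1.203]
contact_force: [-0.8, -0.9, 1.3]
opening: 0.0233
```

Request:
servo_tool(steps=[[[0.1,0,0,0,0,0,1],[0.1,0,0,0,0,0,1]]])

```text
t: 9.95
tcp_pos: [0.5227, 0.2798, 0.1535]
orientation: [-1.203, 1.212, 1.203]
contact_force: [-2.1, -1.3, 8.2]
opening: 0.0233
```

The force rises to 8 N at TCP z 0.1535, the predicted seating height. I look, then release.

```bash
python3 look.py w7; python3 - <<'E'
from station import viewer
import cv2
a=viewer.get_image('scene')[130:300,240:440,::-1];cv2.imwrite('pics/s7.png',cv2.resize(a,None,fx=3.5,fy=3.5,interpolation=cv2.INTER_CUBIC))
E
```

```text
9.95 [0.5227 0.2798 0.1535] [0.008 1.    0.   ] 0.023321874106463417 [-2.1 -1.3  8.2]
```

View pics/s7.png

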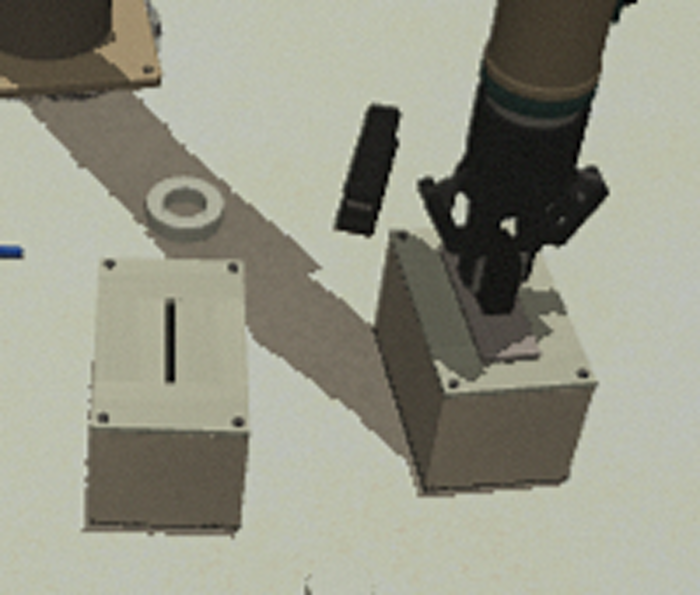

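Request:
servo_tool(steps=[[[-0.1,0,0,0,0,0,0.6],[-0.1,0,0,0,0,0,0.3],[-0.1,0,0,0,0,0,0],[-0.1,0,0,0,0,0,-0.4],[-0.1,0,0,0,0,0,-0.8],[-0.1,0,0,0,0,0,-1],[-0.1,0,0,0,0,0,-1],[-0.1,0,0,0,0,0,-1]]])

```text
t: 11.05
tcp_pos: [0.5227, 0.2797, 0.1533]
orientation: [-1.203, 1.213, 1.203]
contact_force: [-0.6, 0.1, 0.2]
opening: 0.0855
```

The plate lies flat on the lid at about (500,330) in the crop, and the gripper is now open. Retreating straight up.

Request:
servo_tool(steps=[[[-2,0,0,0,0,0,-1],[-5,0,0,0,0,0,-1],[-9,0,0,0,0,0,-1],[-13,0,0,0,0,0,-1],[-15,6,0,0,0,0,-1],[-15,8,0,0,0,0,-1],[-15,8,0,0,0,0,-1],[-15,8,0,0,0,0,-1]]])

```text
t: 12.05
tcp_pos: [0.4436, 0.2802, 0.3033]
orientation: [-1.203, 1.213, 1.202]
contact_force: [0.7, -0.2, 1.3]
opening: 0.0854
```

```bash
python3 look.py w8; python3 - <<'E'
from station import viewer
import cv2
cv2.imwrite('pics/s8.png',cv2.resize(viewer.get_image('scene')[100:300,90:440,::-1],None,fx=2.2,fy=2.2,interpolation=cv2.INTER_CUBIC))
E
```

```text
12.05 [0.4436 0.2802 0.3033] [0.009 1.    0.   ] 0.0853722754140806 [ 0.7 -0.2  1.3]
```

View pics/s8.png

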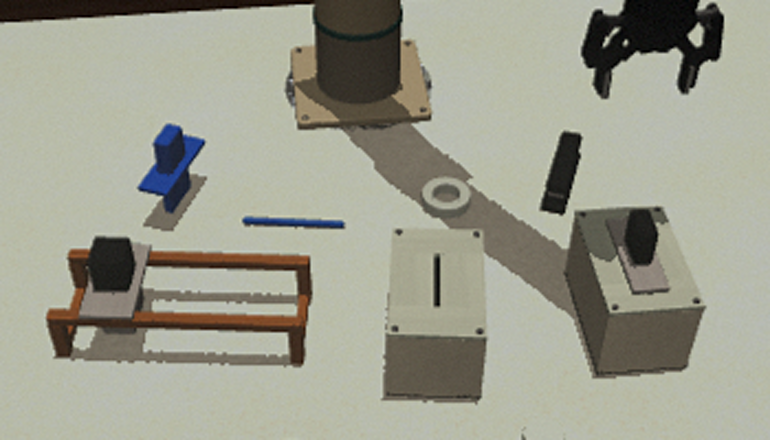

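View pics/w8.png

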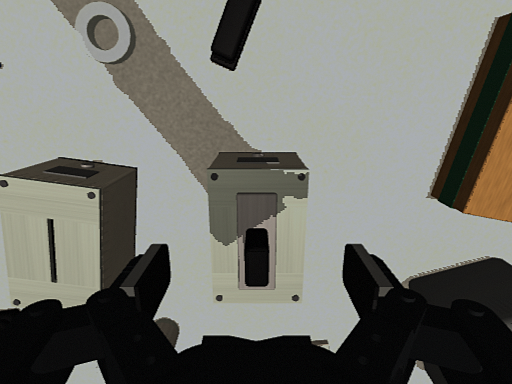

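The slim gauge stands upright with its plate flat on the wide-slot lid (wrist 257,240; scene crop 640,255). The thick gauge is still in the rack and the blue look-alike is untouched. Handing in.

```bash
python3 -c "
from station import hand_in
print(hand_in())"
```

```text
the job is handed in; nothing more can be done
None
```

The slim gauge is standing in the wide slot of the left-hand drop box. I took it from the rack, held it while its blade went in until the shoulder plate met the lid, let go and backed away, then handed the job in at about 12 s of the 35 s allowed.

- **Fit:** the wide slot measured 84 × 30 mm, as described. There was no contact force on the way down, until it rose to 8 N at TCP z 0.1535 m, the predicted seating height.
- **After release:** the scene and wrist pictures show the gauge upright with its plate flat on the lid. The thick gauge is still in the rack, the blue look-alike is where it was, and the gripper is open and touching nothing.
- **Disagreements:** the slot read a few mm small in the first top view, and the top and wrist views put the gauge 3–4 mm apart. I used the closer wrist readings. No check failed.

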